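# Fetch the yellow pigment from behind the paint bottles and set it on the scale

### The job

Clear the red, blue and green bottles out of the plywood bay into the grey tray, then, with all three standing in the tray, take the yellow tub from the back of the bay and set it in the middle of the scale's steel pan. After that put every bottle back in the bay, centred on the tile of its own colour. Keep the bottles and the tub upright and set them down rather than dropping them.

Things in the scene. Friction and masses are not known exactly. Their poses are not given: they have to be found in the camera images.
- red_bottle: red squeeze bottle with a white cap, upright and loose, about 0.2 kg, 130 mm tall: red body 48 mm in diameter up to 86 mm, then a sloping shoulder (narrow neck, 28 mm in diameter) up to 97 mm, then a white cap 32 mm in diameter from 97 to 130 mm, a good place to grip from above. Starts on the red tile. Origin: centre of its underside, z up
- blue_bottle: blue squeeze bottle with a white cap, upright and loose, about 0.2 kg, 130 mm tall: blue body 48 mm in diameter up to 86 mm, then a sloping shoulder (narrow neck, 28 mm in diameter) up to 97 mm, then a white cap 32 mm in diameter from 97 to 130 mm, a good place to grip from above. Starts on the blue tile. Origin: centre of its underside, z up
- green_bottle: green squeeze bottle with a white cap, upright and loose, about 0.2 kg, 130 mm tall: green body 48 mm in diameter up to 86 mm, then a sloping shoulder (narrow neck, 28 mm in diameter) up to 97 mm, then a white cap 32 mm in diameter from 97 to 130 mm, a good place to grip from above. Starts on the green tile. Origin: centre of its underside, z up
- yellow_tub: low yellow pigment tub with a screw lid, closed, loose, about 0.15 kg, 45 mm tall, 60 mm in diameter over the lid (top 11 mm) and 58 mm below it. It stands on the bay's floor between the three bottles (gaps of about 12 mm) and the bay's back wall, and cannot be gripped until the bottles are gone. Origin: centre of its underside, z up
- red_tile: red square tile, 60 x 60 x 3 mm, fixed on the bay's floor: the home of the red bottle, which covers all but its corners and edges at the start. Origin: centre of its underside; its top is 3 mm higher, 15 mm above the table; axes parallel to the bay's
- blue_tile: blue square tile, 60 x 60 x 3 mm, fixed on the bay's floor: the home of the blue bottle, which covers all but its corners and edges at the start. Origin: centre of its underside; its top is 3 mm higher, 15 mm above the table; axes parallel to the bay's
- green_tile: green square tile, 60 x 60 x 3 mm, fixed on the bay's floor: the home of the green bottle, which covers all but its corners and edges at the start. Origin: centre of its underside; its top is 3 mm higher, 15 mm above the table; axes parallel to the bay's
- bay: plywood stock bay, fixed: a floor 190 (x) x 220 (y) x 12 mm, open at the front and sides, with a back wall 10 mm thick along its +x edge, whose top is 70 mm above the table. Origin: centre of its underside; the tub stands about 31 mm to +x of it, two tiles lie at x = 15 mm, y = +66 and -66 mm, the third at x = -36 mm, y = 0
- tray: empty grey plastic tray on the table to one side of the bay, fixed, 280 (x) x 110 (y) mm outside, walls 5 mm thick and 30 mm high, inner floor 5 mm above the table: room for three bottles in a row along its x. Origin: centre of its underside
- scale: white weighing scale on the other side, fixed: body 170 x 150 x 30 mm with a black display at its -x end, and a round steel pan 110 mm in diameter whose flat top is 42 mm above the table. Origin: on the table, straight below the centre of the pan

How it is judged:
On the way, in this order (a step that is already met when the one before it is completed fails the run):
1. all three bottles stand upright in the tray, released (x of red_bottle in the frame of tray between -0.115 and 0.115 m and y of red_bottle in the frame of tray between -0.035 and 0.035 m and z of each of red_bottle, blue_bottle, green_bottle in the frame of tray below 0.012 m and angle between each of red_bottle, blue_bottle, green_bottle's own z axis and vertical below 0.1 rad and x of blue_bottle in the frame of tray between -0.115 and 0.115 m and y of blue_bottle in the frame of tray between -0.035 and 0.035 m and x of green_bottle in the frame of tray between -0.115 and 0.115 m and y of green_bottle in the frame of tray between -0.035 and 0.035 m and contact force between the fingers and red_bottle below 0.3 N and contact force between the fingers and blue_bottle below 0.3 N and contact force between the fingers and green_bottle below 0.3 N), for 0.1 s.
2. the yellow tub stands in the middle of the scale's pan, released, with all three bottles still in the tray (horizontal distance between yellow_tub and scale below 0.015 m and z of yellow_tub in the frame of scale between 0.036 and 0.048 m and angle between each of yellow_tub, red_bottle, blue_bottle, green_bottle's own z axis and vertical below 0.1 rad and contact force between the fingers and yellow_tub below 0.3 N and x of red_bottle in the frame of tray between -0.115 and 0.115 m and y of red_bottle in the frame of tray between -0.035 and 0.035 m and z of each of red_bottle, blue_bottle, green_bottle in the frame of tray below 0.012 m and x of blue_bottle in the frame of tray between -0.115 and 0.115 m and y of blue_bottle in the frame of tray between -0.035 and 0.035 m and x of green_bottle in the frame of tray between -0.115 and 0.115 m and y of green_bottle in the frame of tray between -0.035 and 0.035 m), for 0.1 s.
At the end, for the whole second after the job is handed in: The yellow tub stands upright on the scale's pan, within 15 mm of its centre, and each bottle stands upright on the tile of its own colour, within 12 mm of the tile's centre; all are released and at rest (horizontal distance between yellow_tub and scale below 0.015 m and z of yellow_tub in the frame of scale between 0.036 and 0.048 m and angle between each of yellow_tub, red_bottle, blue_bottle, green_bottle's own z axis and vertical below 0.1 rad and contact force between the fingers and yellow_tub below 0.3 N and linear speed of each of yellow_tub, red_bottle, blue_bottle, green_bottle below 0.03 m/s and horizontal distance between red_bottle and red_tile below 0.012 m and z of red_bottle in the frame of red_tile between -0.001 and 0.008 m and contact force between the fingers and red_bottle below 0.3 N and horizontal distance between blue_bottle and blue_tile below 0.012 m and z of blue_bottle in the frame of blue_tile between -0.001 and 0.008 m and contact force between the fingers and blue_bottle below 0.3 N and horizontal distance between green_bottle and green_tile below 0.012 m and z of green_bottle in the frame of green_tile between -0.001 and 0.008 m and contact force between the fingers and green_bottle below 0.3 N); the robot touches nothing.
It fails at once if a bottle or the tub is tipped by more than 0.6 rad (angle between any of red_bottle, blue_bottle, green_bottle, yellow_tub's own z axis and vertical above 0.6 rad).
It fails at once if a bottle or the tub is dropped (falls free faster than 0.8 m/s, about 30 mm) ((linear speed of red_bottle above 0.8 m/s and contact force between the fingers and red_bottle below 0.1 N) or (linear speed of blue_bottle above 0.8 m/s and contact force between the fingers and blue_bottle below 0.1 N) or (linear speed of green_bottle above 0.8 m/s and contact force between the fingers and green_bottle below 0.1 N) or (linear speed of yellow_tub above 0.8 m/s and contact force between the fingers and yellow_tub below 0.1 N)).
It also fails if it takes over 128 s, if anything falls off the work surface, if the arm or the gripper's body presses on something with over 40 N, if the wrist force passes 120 N, or if a joint passes its speed limit or range.

### The arm

A 6-joint arm with a two-finger parallel gripper is mounted at the origin on the work surface. World frame = base frame: x ahead of the robot, y to its left, z up, the work surface at z = 0. Lengths are in m, angles in rad, forces in N, time in s.
With the tool pointing down it reaches from about 0.225 to 0.875 m from the base axis. Payload 3.4 kg.
Tool frame: the origin (TCP) lies at the very end of the fingers, on their centre line; the grasp point (between the pads) lies behind it (manip.tcp_to_grasp is the z of the grasp point in the tool frame, in m); z points along the fingers, y is the direction in which the jaws open and shut (so a half turn about z gives the same grasp; the last joint's range is limited). The gripper opens to 85 mm and grips with 20 to 120 N. Pads are 22 mm wide; open, the fingers measure 114 mm over their backs; the gripper's body (76 mm by 85 mm) begins 54 mm behind the grasp point. The pads swing forward as they close: fully open they stand 13 mm farther back than shut.
Start: joints at [-1.374, 0.276, 1.505, -0, 1.361, -0.121], TCP at [0.18, -0.546, 0.231] pointing down, gripper open.
Joint ranges: [-2.89, 2.89], [-0.75, 2.08], [0.22, 2.7], [-1.18, 4.32], [0.11, 2.71], [-2.7, 2.7]. Speed limits (rad/s): [2.57, 2.57, 3.14, 3.14, 3.14, 3.14].

### API

Orientations are given as a unit quaternion [w, x, y, z].
In Python, from rig import manip, eyes gives the robot as it stands.
- The arm moves only by the tool servo_tool, never from a script. Its argument "increments" is a list of rows, each an object with "slide": the shift along the tool's x, y, z in m, a list of three; "spin": the turn about the tool's z in degrees. A call has 1 to 8 rows; each row shifts and turns the commanded pose from where the row before left it, along the tool's axes as they then stand; what a row does not reach is not made up. A row lasts 1/10 s, in which the tool goes at most 50 mm and 8.59 degrees, less where a joint would pass 70% of its speed; a pose out of reach is approached as far as the arm can. A call is refused whole if a number of a shift passes 0.05 or a number of a turn 8.59, either way. A call with a gripper value outside its range is refused whole. "hand" is the opening, from 0 (shut) to 1 (fully open), set as the call begins (left out, the last holds). The fingers move at their own pace and stop on an object; "newtons" is the grip in N (left out, the last holds). Time passes only in rows, so rows that do not move let the fingers close. It gives the time, the measured TCP pose, the force and the opening at its end, in the units of the state.
- manip.get_state(): the state, without advancing time (a new reading comes with each control period).
- eyes.get_image(name): name is "scene" or "top"; returns the picture (420x560x3 uint8, blue, green, red); there is no depth.
- eyes.calibration(name): a dict with "fx", "fy", "cx", "cy" (pixels), "rvec" (rotation vector, rad) and "tvec" (3), from world to camera coordinates, as OpenCV has them. Camera axes: x right, y down, z forward; pixel columns grow to the right and rows downward; lengths in m; the calibration is good to about 2 mm. A picture is of the moment at which its call begins. calibration takes no time and is no camera call.
- manip.sign_off(): hands the job in, once; it reports no verdict.
The state is a dict: "clock": time; "qpos": joint angles; "qd": joint speeds; "effort": joint torques, N m; "position": TCP position; "ee_rot": TCP orientation; "contact_force": force on the tool from outside, world axes, zero at the start; "moment": the same for the moment, N m; "width": finger opening in m.
Only numpy, scipy, OpenCV 4.12 (cv2) and the standard library are available. Lean on these libraries where they do the work, as an engineer would, in place of code of your own. Each camera call takes 0.05 s, during which the arm holds its last target.

## Working session

There is one attempt and no reset: what is moved stays moved. The work goes in short steps, Python scripts to look and compute and a tool call to move; the robot and the scene stay as the last step left them, time stands still between calls to the robot, and variables do not carry over. Pictures are saved under pics/ and viewed, and the job is handed in when it is done.

Besides the shell and the picture viewer there is one more tool, called after "Request:" by a JSON object that holds its "name" and its "arguments", one argument or row to a line. servo_tool: Moves the arm, as the interface text tells. Its arguments: {"type":"object","properties":{"increments":{"type":"array","items":{"type":"object","properties":{"slide":{"type":"array","items":{"type":"number"}},"spin":{"type":"number"}}}},"hand":{"type":"number"},"newtons":{"type":"number"}},"required":["increments"]}

```bash
ls; mkdir -p pics; python3 - <<'E'
from rig import manip, eyes
import cv2
print(manip.get_state()); print(manip.tcp_to_grasp)
for n in("scene","top"):
    cv2.imwrite(f"pics/{n}0.png",eyes.get_image(n)); print(eyes.calibration(n))
E
```

```text
pics
{'clock': 0.0, 'qpos': array([-1.37399668e+00,  2.76593918e-01,  1.50611270e+00,  3.47910330e-06,
        1.36070054e+00, -1.21045572e-01]), 'qd': array([ 0.00067666,  0.00098333, -0.00060983,  0.00104027,  0.00112269,
       -0.00036687]), 'effort': array([ 2.10095241e-03, -4.16772330e+01, -2.45806861e+01, -2.57083066e-04,
        1.09217656e-02,  1.87600796e-05]), 'position': array([ 0.1795683 , -0.54569612,  0.23044847]), 'ee_rot': array([-9.06668718e-04,  9.87398010e-01,  1.58254060e-01, -3.26561652e-05]), 'contact_force': array([ 0.6526041 , -0.42885365,  0.04699525]), 'moment': array([ 0.00525725, -0.06178101, -0.0219627 ]), 'width': 0.08555546335142127}
-0.0187
{'fx': 493.29993528312474, 'fy': 493.29993528312474, 'cx': 283.7591201372034, 'cy': 205.28990638059798, 'rvec': array([ 1.19957295,  2.11311311, -1.10340915]), 'tvec': array([ 0.26272803, -0.23750955,  1.4551047 ])}
{'fx': 529.3062562431544, 'fy': 529.3062562431544, 'cx': 276.6162937964432, 'cy': 215.6682536986936, 'rvec': array([ 2.19743379, -2.15044879,  0.11067661]), 'tvec': array([-0.00133502,  0.56108974,  0.99250409])}
```

View pics/scene0.png

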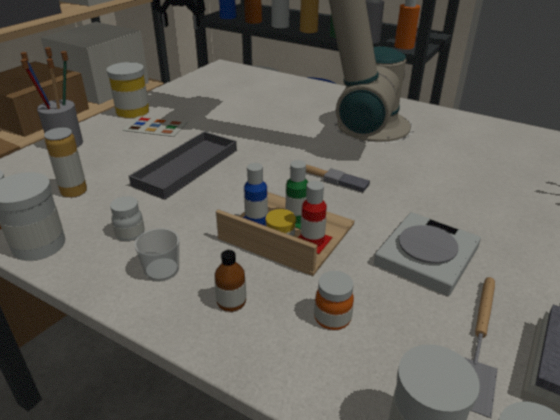

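View pics/top0.png

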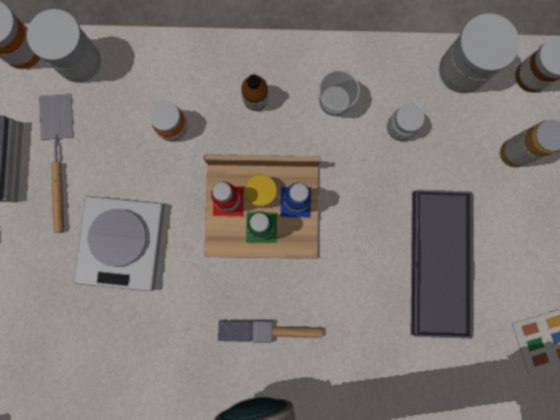

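The top view shows the bay at about (262,207), with red at (225,193), blue at (298,195), green at (260,225) and the tub at (262,190). The tray is at about (442,263) and the pan at (117,237). I'll enlarge it for precise readings.

```bash
python3 - <<'E'
import cv2
im=cv2.imread("pics/top0.png")
cv2.imwrite("pics/bay.png",cv2.resize(im[145:270,195:335],None,fx=5,fy=4.8,interpolation=cv2.INTER_CUBIC)) 
cv2.imwrite("pics/tray.png",cv2.resize(im[180:345,400:485],None,fx=3.5,fy=3.5,interpolation=cv2.INTER_CUBIC))
cv2.imwrite("pics/scale.png",cv2.resize(im[190:300,70:170],None,fx=5,fy=5,interpolation=cv2.INTER_CUBIC))
E
cat > h.py <<'E'
import numpy as np,cv2
from rig import manip,eyes
C={n:eyes.calibration(n) for n in("scene","top")}
def K(c): return np.array([[c['fx'],0,c['cx']],[0,c['fy'],c['cy']],[0,0,1.]])
def ray(n,u,v):
    c=C[n];R=cv2.Rodrigues(c['rvec'])[0];d=R.T@np.linalg.inv(K(c))@[u,v,1];return -R.T@c['tvec'],d
def at(n,u,v,z):
    o,d=ray(n,u,v);return (o+d*(z-o[2])/d[2])
def proj(n,p):
    c=C[n];return cv2.projectPoints(np.array(p,float).reshape(-1,1,3),c['rvec'],c['tvec'],K(c),None)[0].reshape(-1,2)
E
```

```text
(no output)
```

View pics/bay.png

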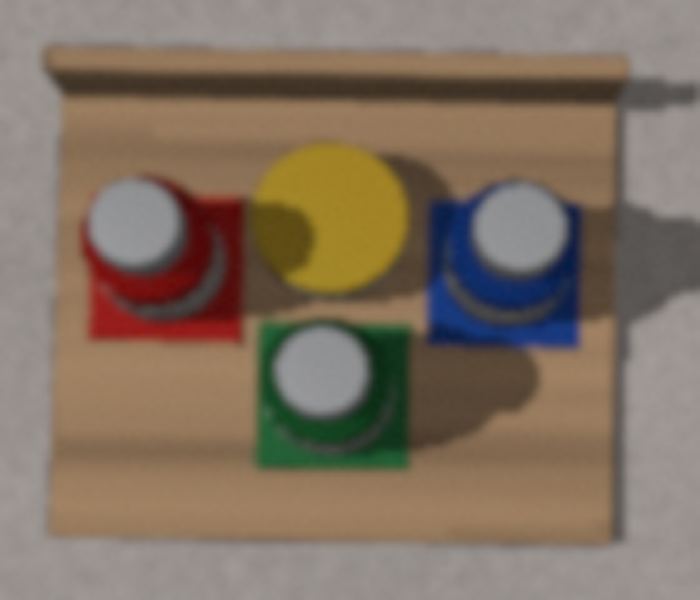

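View pics/tray.png

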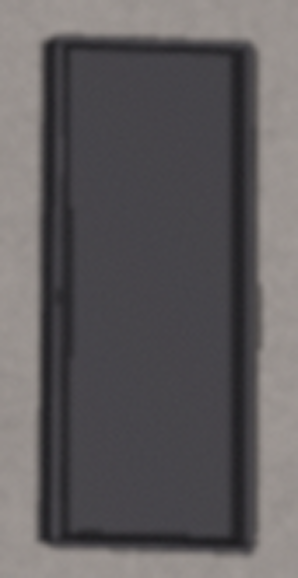

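View pics/scale.png

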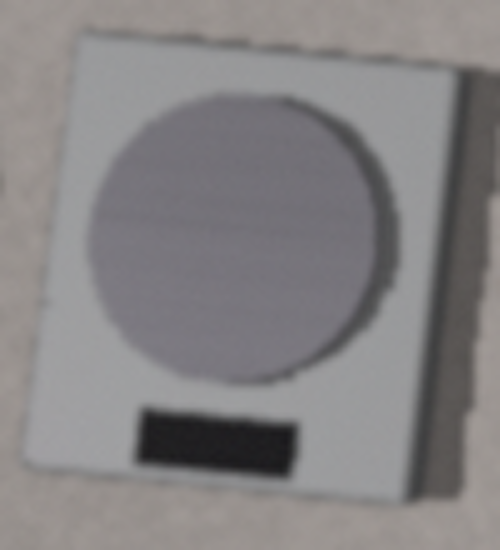

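```bash
cat > m.py <<'E'
from h import *
f=lambda u,v,z,o,s:at("top",(u+.5)/s[0]-.5+o[0],(v+.5)/s[1]-.5+o[1],z)
B=lambda u,v,z:f(u,v,z,(195,145),(5,4.8))
p=lambda n,x:print(n,np.round(x,4))
p("capR",B(135,223,.145));p("capB",B(520,228,.145));p("capG",B(322,371,.145));p("tub",B(330,218,.057))
gb=[B(*q,.015) for q in[(257,468),(410,468),(410,325),(258,323)]];p("tileG",np.mean(gb,0))
bb=[B(*q,.015) for q in[(430,345),(578,347),(580,205),(430,200)]];p("tileB",np.mean(bb,0))
rb=[B(*q,.015) for q in[(90,340),(242,340),(245,197)]];p("tileR",(rb[0]+rb[2])/2);
p("gtile",gb)
p("front",[B(50,535,.012),B(613,543,.012)])
S=lambda u,v,z:f(u,v,z,(70,190),(5,5)); p("pan",S(232,237,.042))
T=lambda u,v,z:f(u,v,z,(400,180),(3.5,3.5)); t=[T(*q,.03) for q in[(45,40),(253,42),(253,548),(42,543)]];p("tray",t);p("trayc",np.mean(t,0))
E
python3 m.py
```

```text
capR [0.5897 0.1062 0.145 ]
capB [ 0.5908 -0.0255  0.145 ]
capG [0.5382 0.041  0.145 ]
tub [0.6058 0.042  0.057 ]
tileG [0.5393 0.04   0.015 ]
tileB [ 0.5904 -0.0256  0.015 ]
tileR [0.5899 0.1061 0.015 ]
gtile [[0.5094 0.069  0.015 ]
 [0.5107 0.0097 0.015 ]
 [0.5687 0.0109 0.015 ]
 [0.5683 0.0702 0.015 ]]
front [[ 0.4807  0.1487  0.012 ]
 [ 0.4822 -0.0698  0.012 ]]
pan [0.5125 0.3131 0.042 ]
tray [[ 0.6142 -0.2508  0.03  ]
 [ 0.6157 -0.3658  0.03  ]
 [ 0.3407 -0.3619  0.03  ]
 [ 0.341  -0.2482  0.03  ]]
trayc [ 0.4779 -0.3067  0.03  ]
```

Request:
{"name": "servo_tool", "arguments": {
  "increments": [
    {"slide":[0,0,0],"spin":8.5},
    {"slide":[0,0,0],"spin":8.5},
    {"slide":[0,0,0],"spin":1.2},
    {"slide":[0.025,-0.041,0]},
    {"slide":[0.025,-0.041,0]}
  ],
  "hand": 1,
  "newtons": 40
}}

```text
$.increments[3]: bad value
```

Request:
{"name": "servo_tool", "arguments": {
  "increments": [
    {"slide":[0,0,0],"spin":8.5},
    {"slide":[0,0,0],"spin":8.5},
    {"slide":[0,0,0],"spin":1.2},
    {"slide":[0.025,-0.041,0],"spin":0},
    {"slide":[0.025,-0.041,0],"spin":0}
  ],
  "hand": 1,
  "newtons": 40
}}

```text
clock: 0.6
position: [0.2297, -0.4639, 0.2305]
ee_rot: [-0.001, 1.0, 0.0, 0.0]
contact_force: [0.5, 0.0, 0.1]
width: 0.0852
```

Request:
{"name": "servo_tool", "arguments": {
  "increments": [
    {"slide":[0.026,-0.042,0],"spin":0},
    {"slide":[0.026,-0.042,0],"spin":0},
    {"slide":[0.026,-0.042,0],"spin":0},
    {"slide":[0.026,-0.042,0],"spin":0},
    {"slide":[0.026,-0.042,0],"spin":0},
    {"slide":[0.026,-0.042,0],"spin":0},
    {"slide":[0.026,-0.042,0],"spin":0},
    {"slide":[0.026,-0.042,0],"spin":0}
  ]
}}

```text
clock: 1.4
position: [0.4382, -0.1263, 0.2314]
ee_rot: [0.0, 1.0, 0.001, 0.0]
contact_force: [-0.0, -1.1, -0.7]
width: 0.0853
```

Request:
{"name": "servo_tool", "arguments": {
  "increments": [
    {"slide":[0.025,-0.042,0],"spin":0},
    {"slide":[0.025,-0.042,0],"spin":0},
    {"slide":[0.025,-0.042,0],"spin":0},
    {"slide":[0.025,-0.042,0],"spin":0},
    {"slide":[0,0,0],"spin":0}
  ]
}}

```text
clock: 1.9
position: [0.5401, 0.045, 0.2307]
ee_rot: [-0.001, 1.0, 0.004, 0.001]
contact_force: [-1.0, -0.0, 0.5]
width: 0.0855
```

Request:
{"name": "servo_tool", "arguments": {
  "increments": [
    {"slide":[0,0,0.03],"spin":0},
    {"slide":[0,0,0.03],"spin":0},
    {"slide":[0,0,0],"spin":0},
    {"slide":[0,0,0],"spin":0}
  ]
}}

```text
clock: 2.3
position: [0.5372, 0.0392, 0.1713]
ee_rot: [0.0, 1.0, 0.0, -0.001]
contact_force: [-0.3, 0.1, -0.1]
width: 0.0853
```

Request:
{"name": "servo_tool", "arguments": {
  "increments": [
    {"slide":[0.001,0,0.03],"spin":0},
    {"slide":[0,0,0.028],"spin":0},
    {"slide":[0,0,0],"spin":0},
    {"slide":[0,0,0],"spin":0}
  ]
}}

```text
clock: 2.7
position: [0.5395, 0.0394, 0.1148]
ee_rot: [0.0, 1.0, 0.0, 0.001]
contact_force: [1.0, -0.1, 0.4]
width: 0.0853
```

Request:
{"name": "servo_tool", "arguments": {
  "increments": [
    {"slide":[0,0,0],"spin":0},
    {"slide":[0,0,0],"spin":0},
    {"slide":[0,0,0],"spin":0},
    {"slide":[0,0,0],"spin":0},
    {"slide":[0,0,0],"spin":0},
    {"slide":[0,0,0],"spin":0}
  ],
  "hand": 0
}}

```text
clock: 3.3
position: [0.5393, 0.0402, 0.1142]
ee_rot: [-0.0, 1.0, 0.0, 0.001]
contact_force: [0.1, 2.0, 5.7]
width: 0.031
```

```bash
python3 - <<'E'
from h import *
print(manip.get_state()['position'],manip.get_state()['width'])
a=eyes.get_image("scene");b=eyes.get_image("top")
cv2.imwrite("pics/g1.png",np.hstack([cv2.resize(a[130:290,200:360],(400,400)),cv2.resize(b[130:290,180:340],(400,400))]))
E
```

```text
[0.53925502 0.04023556 0.11420055] 0.031040437793302955
```

View pics/g1.png

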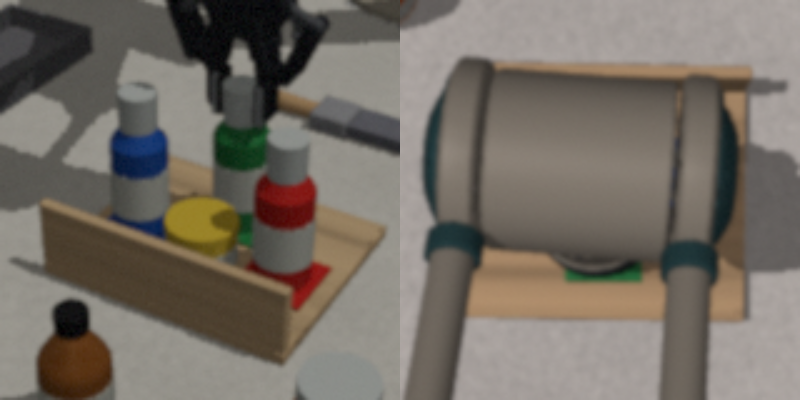

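Request:
{"name": "servo_tool", "arguments": {
  "increments": [
    {"slide":[0,0,-0.015],"spin":0},
    {"slide":[0,0,-0.025],"spin":0},
    {"slide":[0,0,-0.02],"spin":0},
    {"slide":[-0.008,0.02,0],"spin":0},
    {"slide":[-0.016,0.0395,0],"spin":0},
    {"slide":[-0.018,0.046,0],"spin":0},
    {"slide":[-0.018,0.046,0],"spin":0},
    {"slide":[-0.018,0.046,0],"spin":0}
  ]
}}

```text
clock: 4.2
position: [0.4592, -0.1591, 0.1728]
ee_rot: [0.0, 1.0, 0.001, -0.001]
contact_force: [0.9, -0.2, -0.8]
width: 0.031
```

Request:
{"name": "servo_tool", "arguments": {
  "increments": [
    {"slide":[-0.018,0.046,0],"spin":0},
    {"slide":[-0.018,0.045,0],"spin":0},
    {"slide":[-0.015,0.039,0],"spin":0},
    {"slide":[-0.01,0.02,0.01],"spin":0},
    {"slide":[0,0,0.025],"spin":0},
    {"slide":[0,0,0],"spin":0},
    {"slide":[0,0,0],"spin":0}
  ]
}}

```text
clock: 4.9
position: [0.399, -0.3071, 0.1378]
ee_rot: [-0.001, 1.0, 0.0, -0.001]
contact_force: [0.5, -0.1, -1.0]
width: 0.0309
```

```bash
python3 - <<'E'
from h import *
print(manip.get_state()['position'],manip.get_state()['width'])
a=eyes.get_image("scene");b=eyes.get_image("top")
cv2.imwrite("pics/g2.png",np.hstack([cv2.resize(a[60:260,120:320],(400,400)),cv2.resize(b[160:360,340:540],(400,400))]))
E
```

```text
[ 0.3990395  -0.30711179  0.1377627 ] 0.030901736237035963
```

View pics/g2.png

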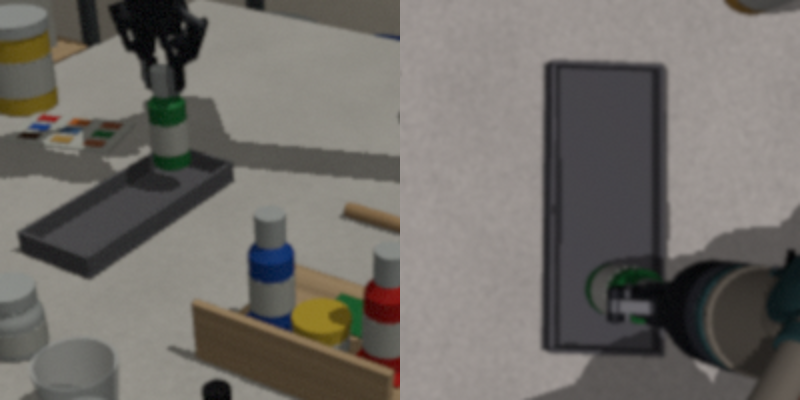

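Request:
{"name": "servo_tool", "arguments": {
  "increments": [
    {"slide":[0,0,0.02],"spin":0},
    {"slide":[0,0,0.01],"spin":0},
    {"slide":[0,0,0.0025],"spin":0},
    {"slide":[0,0,0],"spin":0}
  ]
}}

```text
clock: 5.4
position: [0.3998, -0.3075, 0.1059]
ee_rot: [-0.0, 1.0, 0.0, -0.0]
contact_force: [0.7, 0.2, -1.4]
width: 0.0308
```

Request:
{"name": "servo_tool", "arguments": {
  "increments": [
    {"slide":[0,0,0.0015],"spin":0},
    {"slide":[0,0,0.001],"spin":0},
    {"slide":[0,0,0],"spin":0}
  ]
}}

```text
clock: 5.7
position: [0.4001, -0.3081, 0.1042]
ee_rot: [0.001, 1.0, 0.0, 0.001]
contact_force: [0.0, -0.0, 2.4]
width: 0.031
```

Request:
{"name": "servo_tool", "arguments": {
  "increments": [
    {"slide":[0,0,0],"spin":0},
    {"slide":[0,0,0],"spin":0},
    {"slide":[0,0,0],"spin":0},
    {"slide":[0,0,-0.02],"spin":0},
    {"slide":[0,0,-0.04],"spin":0},
    {"slide":[0,0,-0.04],"spin":0},
    {"slide":[0.02,-0.03,0],"spin":0},
    {"slide":[0.025,-0.04,0],"spin":0}
  ],
  "hand": 1
}}

```text
clock: 6.5
position: [0.4456, -0.2392, 0.205]
ee_rot: [0.002, 1.0, -0.002, 0.002]
contact_force: [0.7, 0.2, 0.4]
width: 0.0853
```

```bash
python3 - <<'E'
from h import *
print(manip.get_state()['position'],manip.get_state()['width'])
a=eyes.get_image("scene");b=eyes.get_image("top")
cv2.imwrite("pics/g3.png",np.hstack([cv2.resize(a[60:260,120:320],(400,400)),cv2.resize(b[160:360,340:540],(400,400))]))
E
```

```text
[ 0.44556061 -0.2391904   0.20503822] 0.08530038903396221
```

View pics/g3.png

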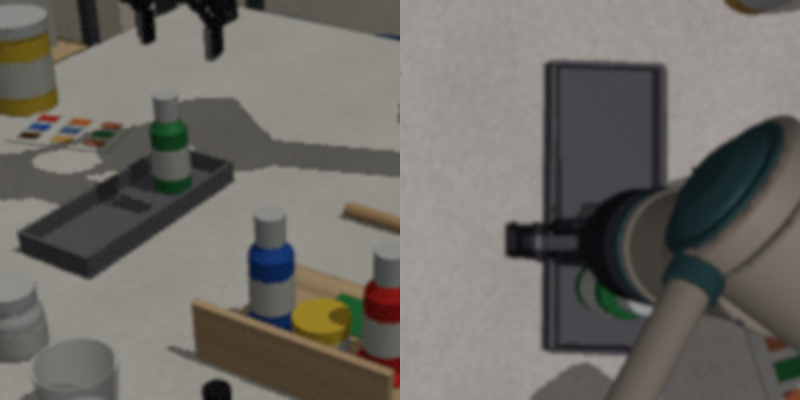

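Request:
{"name": "servo_tool", "arguments": {
  "increments": [
    {"slide":[0.027,-0.039,0],"spin":0},
    {"slide":[0.027,-0.039,0],"spin":0},
    {"slide":[0.027,-0.039,0],"spin":0},
    {"slide":[0.027,-0.039,0],"spin":0},
    {"slide":[0.025,-0.036,0.01],"spin":0},
    {"slide":[0.013,-0.02,0.02],"spin":0},
    {"slide":[0,0,0.01],"spin":0},
    {"slide":[0,0,0],"spin":0}
  ]
}}

```text
clock: 7.4
position: [0.589, -0.0258, 0.161]
ee_rot: [0.0, 1.0, 0.001, -0.003]
contact_force: [0.1, -0.1, 0.0]
width: 0.0856
```

Request:
{"name": "servo_tool", "arguments": {
  "increments": [
    {"slide":[0,0,0.02],"spin":0},
    {"slide":[0,0,0.02],"spin":0},
    {"slide":[0,0,0.01],"spin":0},
    {"slide":[0,0,0],"spin":0},
    {"slide":[0,0,0],"spin":0}
  ]
}}

```text
clock: 7.9
position: [0.5909, -0.0266, 0.1141]
ee_rot: [0.0, 1.0, -0.0, 0.001]
contact_force: [0.1, 0.3, -0.1]
width: 0.0851
```

Request:
{"name": "servo_tool", "arguments": {
  "increments": [
    {"slide":[0,0,0],"spin":0},
    {"slide":[0,0,0],"spin":0},
    {"slide":[0,0,0],"spin":0},
    {"slide":[0,0,0],"spin":0},
    {"slide":[0,0,0],"spin":0},
    {"slide":[0,0,0],"spin":0}
  ],
  "hand": 0
}}

```text
clock: 8.5
position: [0.5909, -0.0255, 0.1139]
ee_rot: [-0.0, 1.0, 0.0, 0.001]
contact_force: [0.3, 0.6, 4.2]
width: 0.0308
```

Request:
{"name": "servo_tool", "arguments": {
  "increments": [
    {"slide":[0,0,-0.015],"spin":0},
    {"slide":[0,0,-0.025],"spin":0},
    {"slide":[0,0,-0.02],"spin":0},
    {"slide":[-0.003,0.02,0],"spin":0},
    {"slide":[-0.005,0.0415,0],"spin":0},
    {"slide":[-0.006,0.047,0],"spin":0},
    {"slide":[-0.006,0.047,0],"spin":0},
    {"slide":[-0.006,0.047,0],"spin":0}
  ]
}}

```text
clock: 9.3
position: [0.5637, -0.2296, 0.1725]
ee_rot: [-0.0, 1.0, 0.0, -0.001]
contact_force: [1.2, 0.7, -1.9]
width: 0.0309
```

Request:
{"name": "servo_tool", "arguments": {
  "increments": [
    {"slide":[-0.006,0.045,0],"spin":0},
    {"slide":[-0.003,0.024,0.01],"spin":0},
    {"slide":[0,0.01,0.025],"spin":0},
    {"slide":[0,0,0.02],"spin":0},
    {"slide":[0,0,0.01],"spin":0},
    {"slide":[0,0,0],"spin":0},
    {"slide":[0,0,0],"spin":0}
  ]
}}

```text
clock: 10.0
position: [0.5559, -0.307, 0.1086]
ee_rot: [0.0, 1.0, 0.0, 0.0]
contact_force: [0.0, 0.0, -1.6]
width: 0.0309
```

Request:
{"name": "servo_tool", "arguments": {
  "increments": [
    {"slide":[0,0,0.003],"spin":0},
    {"slide":[0,0,0.002],"spin":0},
    {"slide":[0,0,0],"spin":0}
  ]
}}

```text
clock: 10.3
position: [0.556, -0.3072, 0.1039]
ee_rot: [0.0, 1.0, 0.0, 0.001]
contact_force: [0.5, -0.9, -2.1]
width: 0.0309
```

Request:
{"name": "servo_tool", "arguments": {
  "increments": [
    {"slide":[0,0,0.001],"spin":0},
    {"slide":[0,0,0.0005],"spin":0},
    {"slide":[0,0,0],"spin":0}
  ]
}}

```text
clock: 10.6
position: [0.5563, -0.3072, 0.1038]
ee_rot: [0.0, 1.0, 0.0, 0.001]
contact_force: [-1.4, 1.9, 7.2]
width: 0.0311
```

Request:
{"name": "servo_tool", "arguments": {
  "increments": [
    {"slide":[0,0,0],"spin":0},
    {"slide":[0,0,0],"spin":0},
    {"slide":[0,0,0],"spin":0},
    {"slide":[0,0,-0.02],"spin":0},
    {"slide":[0,0,-0.04],"spin":0},
    {"slide":[0,0,-0.04],"spin":0},
    {"slide":[0.002,-0.03,0],"spin":0},
    {"slide":[0.004,-0.047,0],"spin":0}
  ],
  "hand": 1
}}

```text
clock: 11.4
position: [0.5626, -0.2324, 0.2033]
ee_rot: [0.002, 1.0, -0.002, 0.002]
contact_force: [0.9, 1.0, 0.1]
width: 0.0853
```

Request:
{"name": "servo_tool", "arguments": {
  "increments": [
    {"slide":[0.004,-0.048,0],"spin":0},
    {"slide":[0.004,-0.048,0],"spin":0},
    {"slide":[0.004,-0.048,0],"spin":0},
    {"slide":[0.004,-0.048,0],"spin":0},
    {"slide":[0.004,-0.048,0],"spin":0},
    {"slide":[0.004,-0.048,0],"spin":0},
    {"slide":[0.003,-0.03,0],"spin":0},
    {"slide":[0.001,-0.018,0.01],"spin":0}
  ]
}}

```text
clock: 12.2
position: [0.5905, 0.1088, 0.1928]
ee_rot: [-0.0, 1.0, 0.001, 0.002]
contact_force: [-0.5, -0.0, -0.5]
width: 0.0856
```

Request:
{"name": "servo_tool", "arguments": {
  "increments": [
    {"slide":[0,0,0.02],"spin":0},
    {"slide":[0,0,0.01],"spin":0},
    {"slide":[0,0,0],"spin":0},
    {"slide":[0,0,0],"spin":0}
  ]
}}

```text
clock: 12.6
position: [0.5898, 0.1052, 0.1619]
ee_rot: [0.0, 1.0, -0.0, 0.0]
contact_force: [0.6, 0.4, -0.0]
width: 0.0855
```

```bash
python3 - <<'E'
from h import *
print(manip.get_state()['position'],manip.get_state()['width'])
a=eyes.get_image("scene");b=eyes.get_image("top")
cv2.imwrite("pics/g4.png",np.hstack([cv2.resize(a[80:280,160:360],(400,400)),cv2.resize(b[160:360,340:540],(400,400))]))
E
```

```text
[0.58982418 0.10524621 0.16188866] 0.08551226170024151
```

View pics/g4.png

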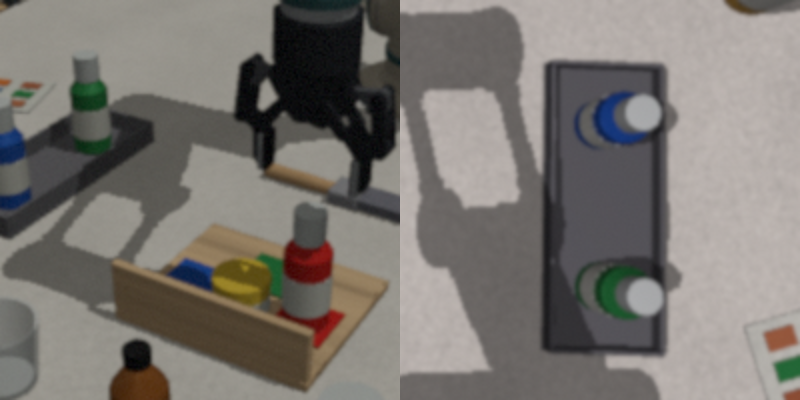

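Request:
{"name": "servo_tool", "arguments": {
  "increments": [
    {"slide":[0,-0.001,0.02],"spin":0},
    {"slide":[0,0,0.02],"spin":0},
    {"slide":[0,0,0.009],"spin":0},
    {"slide":[0,0,0],"spin":0},
    {"slide":[0,0,0],"spin":0}
  ]
}}

```text
clock: 13.2
position: [0.5903, 0.1066, 0.1136]
ee_rot: [0.0, 1.0, -0.0, 0.001]
contact_force: [-0.3, 0.7, 0.8]
width: 0.0852
```

Request:
{"name": "servo_tool", "arguments": {
  "increments": [
    {"slide":[0,0,0],"spin":0},
    {"slide":[0,0,0],"spin":0},
    {"slide":[0,0,0],"spin":0},
    {"slide":[0,0,0],"spin":0},
    {"slide":[0,0,0],"spin":0},
    {"slide":[0,0,0],"spin":0}
  ],
  "hand": 0
}}

```text
clock: 13.8
position: [0.5899, 0.1071, 0.1133]
ee_rot: [-0.0, 1.0, 0.0, 0.001]
contact_force: [-0.9, 0.3, 3.5]
width: 0.0308
```

Request:
{"name": "servo_tool", "arguments": {
  "increments": [
    {"slide":[0,0,-0.015],"spin":0},
    {"slide":[0,0,-0.025],"spin":0},
    {"slide":[0,0,-0.025],"spin":0},
    {"slide":[-0.005,0.02,-0.005],"spin":0},
    {"slide":[-0.011,0.04,0],"spin":0},
    {"slide":[-0.0125,0.046,0],"spin":0},
    {"slide":[-0.0125,0.046,0],"spin":0},
    {"slide":[-0.0125,0.046,0],"spin":0}
  ]
}}

```text
clock: 14.6
position: [0.5348, -0.0926, 0.182]
ee_rot: [0.0, 1.0, 0.001, -0.001]
contact_force: [0.1, -0.2, -2.0]
width: 0.0308
```

Request:
{"name": "servo_tool", "arguments": {
  "increments": [
    {"slide":[-0.0125,0.046,0],"spin":0},
    {"slide":[-0.0125,0.046,0],"spin":0},
    {"slide":[-0.0125,0.046,0],"spin":0},
    {"slide":[-0.012,0.044,0],"spin":0},
    {"slide":[-0.0075,0.026,0],"spin":0},
    {"slide":[-0.001,0.008,0.01],"spin":0},
    {"slide":[0,0,0.02],"spin":0},
    {"slide":[0,0,0],"spin":0}
  ]
}}

```text
clock: 15.4
position: [0.4759, -0.3051, 0.1492]
ee_rot: [-0.003, 1.0, -0.0, -0.003]
contact_force: [-0.2, 1.1, -2.4]
width: 0.0309
```

Request:
{"name": "servo_tool", "arguments": {
  "increments": [
    {"slide":[0,0,0.02],"spin":0},
    {"slide":[0,0,0.02],"spin":0},
    {"slide":[0,0,0.005],"spin":0},
    {"slide":[0,0,0],"spin":0},
    {"slide":[0,0,0.002],"spin":0},
    {"slide":[0,0,0],"spin":0}
  ]
}}

```text
clock: 16.0
position: [0.4787, -0.3073, 0.1067]
ee_rot: [0.001, 1.0, 0.0, 0.001]
contact_force: [-0.9, -0.6, -2.0]
width: 0.0312
```

Request:
{"name": "servo_tool", "arguments": {
  "increments": [
    {"slide":[0,0,0.002],"spin":0},
    {"slide":[0,0,0.001],"spin":0},
    {"slide":[0,0,0.001],"spin":0},
    {"slide":[0,0,0],"spin":0}
  ]
}}

```text
clock: 16.4
position: [0.4786, -0.3074, 0.1033]
ee_rot: [0.0, 1.0, -0.0, 0.001]
contact_force: [-1.3, 2.5, 5.3]
width: 0.0312
```

Request:
{"name": "servo_tool", "arguments": {
  "increments": [
    {"slide":[0,0,0],"spin":0},
    {"slide":[0,0,0],"spin":0},
    {"slide":[0,0,0],"spin":0},
    {"slide":[0,0,-0.02],"spin":0},
    {"slide":[0,0,-0.04],"spin":0},
    {"slide":[0,0,-0.04],"spin":0},
    {"slide":[0.011,-0.03,0],"spin":0},
    {"slide":[0.016,-0.0435,0],"spin":0}
  ],
  "hand": 1
}}

```text
clock: 17.2
position: [0.506, -0.2355, 0.2035]
ee_rot: [0.002, 1.0, -0.002, 0.002]
contact_force: [0.6, -0.2, -0.7]
width: 0.0857
```

Request:
{"name": "servo_tool", "arguments": {
  "increments": [
    {"slide":[0.017,-0.046,0],"spin":0},
    {"slide":[0.017,-0.046,0],"spin":0},
    {"slide":[0.017,-0.046,0],"spin":0},
    {"slide":[0.017,-0.046,0],"spin":0},
    {"slide":[0.017,-0.046,0],"spin":0},
    {"slide":[0.011,-0.03,0],"spin":0},
    {"slide":[0.005,-0.014,0.01],"spin":0},
    {"slide":[0,0,0.01],"spin":0}
  ]
}}

```text
clock: 18.0
position: [0.6064, 0.0417, 0.1808]
ee_rot: [0.0, 1.0, 0.001, -0.0]
contact_force: [-0.7, -0.6, 0.1]
width: 0.0855
```

Request:
{"name": "servo_tool", "arguments": {
  "increments": [
    {"slide":[0,0,0.03],"spin":0},
    {"slide":[0,0,0.03],"spin":0},
    {"slide":[0,0,0.02],"spin":0},
    {"slide":[0,0,0],"spin":0},
    {"slide":[0,0,0],"spin":0}
  ]
}}

```text
clock: 18.5
position: [0.6055, 0.0387, 0.1013]
ee_rot: [0.0, 1.0, -0.001, -0.001]
contact_force: [0.8, 0.2, 0.2]
width: 0.0853
```

```bash
python3 - <<'E'
from h import *
print(manip.get_state()['position'],manip.get_state()['width'])
a=eyes.get_image("scene");b=eyes.get_image("top")
cv2.imwrite("pics/g5.png",np.hstack([cv2.resize(a[100:300,150:350],(400,400)),cv2.resize(b[160:360,340:540],(400,400))]))
E
```

```text
[0.60550246 0.03870362 0.10132483] 0.08526148187596772
```

View pics/g5.png

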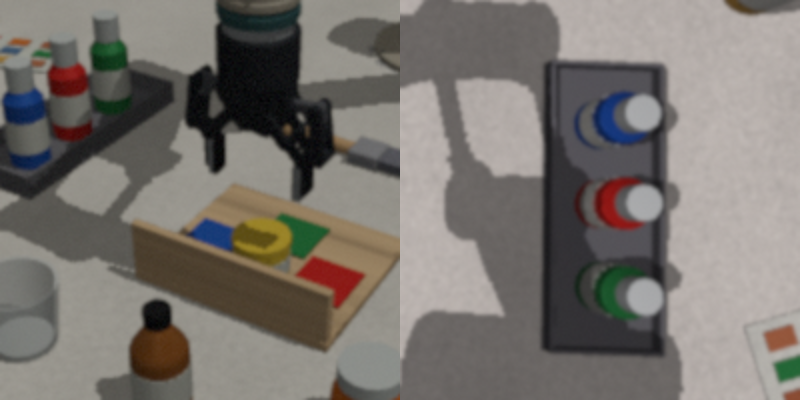

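Request:
{"name": "servo_tool", "arguments": {
  "increments": [
    {"slide":[0,-0.001,0.03],"spin":0},
    {"slide":[0,0,0.03],"spin":0},
    {"slide":[0,0,0.015],"spin":0},
    {"slide":[0,0,0.004],"spin":0},
    {"slide":[0,0,0],"spin":0}
  ]
}}

```text
clock: 19.1
position: [0.6067, 0.0411, 0.0234]
ee_rot: [0.0, 1.0, 0.0, 0.001]
contact_force: [-0.2, -0.3, 0.2]
width: 0.0856
```

Request:
{"name": "servo_tool", "arguments": {
  "increments": [
    {"slide":[0,0,0],"spin":0},
    {"slide":[0,0,0],"spin":0},
    {"slide":[0,0,0],"spin":0},
    {"slide":[0,0,0],"spin":0},
    {"slide":[0,0,0],"spin":0}
  ],
  "hand": 0,
  "newtons": 40
}}

```text
clock: 19.6
position: [0.6074, 0.0415, 0.0247]
ee_rot: [-0.0, 1.0, 0.0, 0.002]
contact_force: [-1.0, 0.6, 5.6]
width: 0.0585
```

Request:
{"name": "servo_tool", "arguments": {
  "increments": [
    {"slide":[0,0,-0.015],"spin":0},
    {"slide":[0,0,-0.025],"spin":0},
    {"slide":[0,0,-0.03],"spin":0},
    {"slide":[0,0,-0.02],"spin":0},
    {"slide":[0,0,0],"spin":0}
  ]
}}

```text
clock: 20.1
position: [0.6085, 0.0412, 0.1164]
ee_rot: [0.0, 1.0, 0.0, 0.004]
contact_force: [0.8, -0.2, -1.1]
width: 0.0585
```

```bash
python3 - <<'E'
from h import *
print(manip.get_state()['position'],manip.get_state()['width'])
a=eyes.get_image("scene");b=eyes.get_image("top")
cv2.imwrite("pics/g6.png",np.hstack([cv2.resize(a[100:300,150:350],(400,400)),cv2.resize(b[160:360,340:540],(400,400))]))
E
```

```text
[0.60852948 0.04122268 0.11638133] 0.05853578166930458
```

View pics/g6.png

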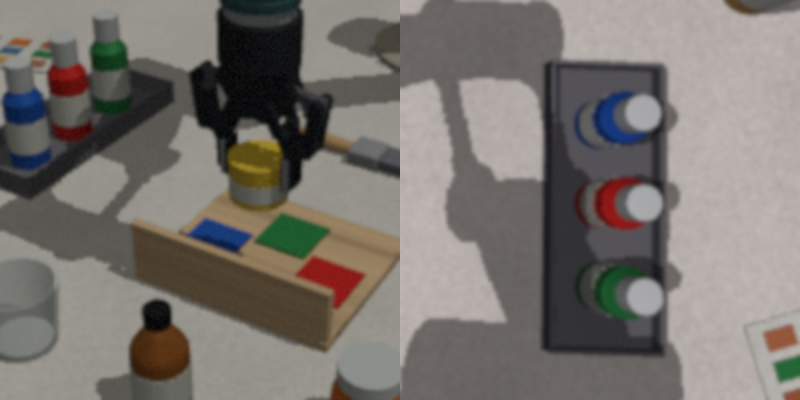

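Request:
{"name": "servo_tool", "arguments": {
  "increments": [
    {"slide":[-0.007,-0.02,0],"spin":0},
    {"slide":[-0.014,-0.04,0],"spin":0},
    {"slide":[-0.016,-0.046,0],"spin":0},
    {"slide":[-0.016,-0.046,0],"spin":0},
    {"slide":[-0.016,-0.046,0],"spin":0},
    {"slide":[-0.014,-0.042,0],"spin":0},
    {"slide":[-0.008,-0.024,0],"spin":0},
    {"slide":[-0.003,-0.008,0],"spin":0}
  ]
}}

```text
clock: 21.0
position: [0.5096, 0.3154, 0.1107]
ee_rot: [0.0, 1.0, 0.002, -0.002]
contact_force: [0.9, 0.2, -1.2]
width: 0.0587
```

Request:
{"name": "servo_tool", "arguments": {
  "increments": [
    {"slide":[0,0,0.02],"spin":0},
    {"slide":[0,0,0.02],"spin":0},
    {"slide":[0,0,0.01],"spin":0},
    {"slide":[0,0,0],"spin":0},
    {"slide":[0,0,0],"spin":0}
  ]
}}

```text
clock: 21.5
position: [0.5124, 0.3127, 0.0626]
ee_rot: [0.0, 1.0, -0.0, -0.0]
contact_force: [-0.5, 0.6, -0.6]
width: 0.0583
```

```bash
python3 - <<'E'
from h import *
print(manip.get_state()['position'],manip.get_state()['width'])
a=eyes.get_image("scene");b=eyes.get_image("top")
cv2.imwrite("pics/g7.png",np.hstack([cv2.resize(a[170:310,360:500],(400,400)),cv2.resize(b[170:310,50:190],(400,400))]))
E
```

```text
[0.51238082 0.3127283  0.06255012] 0.05833581044995691
```

View pics/g7.png

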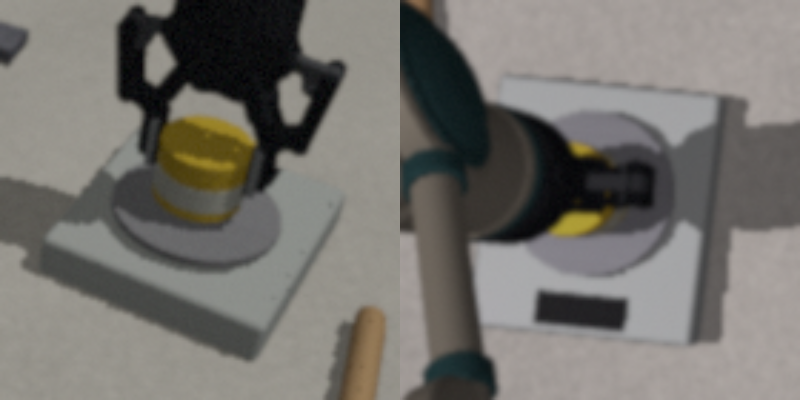

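Centred over the pan, with about 10 mm left to go.

Request:
{"name": "servo_tool", "arguments": {
  "increments": [
    {"slide":[0,0,0.005],"spin":0},
    {"slide":[0,0,0.003],"spin":0},
    {"slide":[0,0,0],"spin":0},
    {"slide":[0,0,0.001],"spin":0},
    {"slide":[0,0,0],"spin":0}
  ]
}}

```text
clock: 22.1
position: [0.5121, 0.3133, 0.0548]
ee_rot: [-0.0, 1.0, 0.0, 0.0]
contact_force: [-0.6, -0.3, 3.9]
width: 0.0592
```

Request:
{"name": "servo_tool", "arguments": {
  "increments": [
    {"slide":[0,0,0],"spin":0},
    {"slide":[0,0,0],"spin":0},
    {"slide":[0,0,0],"spin":0},
    {"slide":[0,0,-0.02],"spin":0},
    {"slide":[0,0,-0.04],"spin":0},
    {"slide":[0,0,-0.045],"spin":0},
    {"slide":[0,0.03,-0.042],"spin":0},
    {"slide":[-0.002,0.047,0],"spin":0}
  ],
  "hand": 1
}}

```text
clock: 22.9
position: [0.5143, 0.2398, 0.2057]
ee_rot: [-0.003, 1.0, 0.002, 0.007]
contact_force: [0.9, -1.6, 0.4]
width: 0.0855
```

Request:
{"name": "servo_tool", "arguments": {
  "increments": [
    {"slide":[-0.003,0.048,0],"spin":0},
    {"slide":[-0.003,0.048,0],"spin":0},
    {"slide":[-0.003,0.048,0],"spin":0},
    {"slide":[-0.003,0.048,0],"spin":0},
    {"slide":[-0.003,0.048,0],"spin":0},
    {"slide":[-0.003,0.048,0],"spin":0},
    {"slide":[-0.003,0.048,0],"spin":0},
    {"slide":[-0.003,0.048,0],"spin":0}
  ]
}}

```text
clock: 23.7
position: [0.4857, -0.1486, 0.1996]
ee_rot: [0.0, 1.0, 0.0, 0.0]
contact_force: [1.0, -0.1, -0.2]
width: 0.0851
```

```bash
python3 - <<'E'
from h import *
print(manip.get_state()['position'],manip.get_state()['width'])
a=eyes.get_image("scene");b=eyes.get_image("top")
cv2.imwrite("pics/g8s.png",a);cv2.imwrite("pics/g8t.png",b)
x=cv2.resize(b[190:300,70:170],(500,550),interpolation=cv2.INTER_CUBIC)
y=cv2.resize(b[180:345,400:485],(283,550),interpolation=cv2.INTER_CUBIC)
cv2.imwrite("pics/g8.png",np.hstack([x,y]))
E
```

```text
[ 0.48569889 -0.1486337   0.19955586] 0.08510624597809185
```

View pics/g8.png

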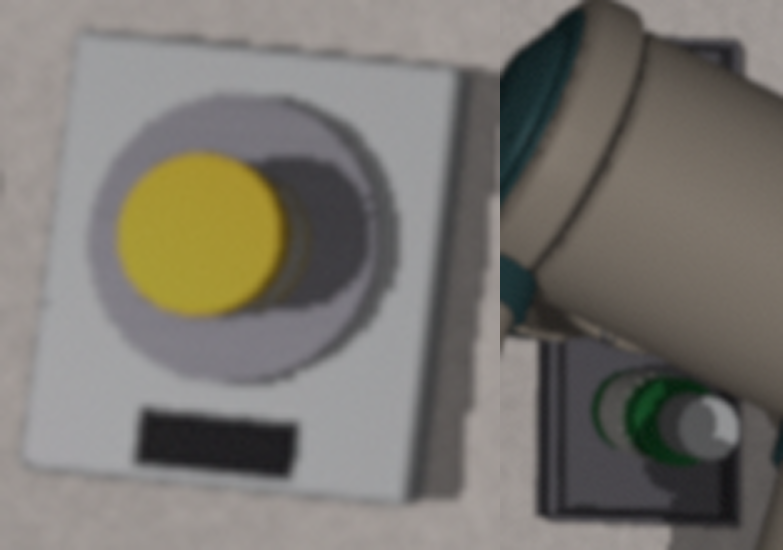

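```bash
cat >> m.py <<'E'
p("tub on pan",S(199,235,.087))
E
python3 m.py|tail -1
```

```text
tub on pan [0.5107 0.3116 0.087 ]
```

Request:
{"name": "servo_tool", "arguments": {
  "increments": [
    {"slide":[-0.002,0.045,0],"spin":0},
    {"slide":[-0.002,0.045,0],"spin":0},
    {"slide":[-0.002,0.04,0],"spin":0},
    {"slide":[-0.001,0.02,0.005],"spin":0},
    {"slide":[0,0.009,0.025],"spin":0},
    {"slide":[0,0,0.01],"spin":0},
    {"slide":[0,0,0],"spin":0},
    {"slide":[0,0,0],"spin":0}
  ]
}}

```text
clock: 24.6
position: [0.4793, -0.3043, 0.1596]
ee_rot: [-0.0, 1.0, 0.001, -0.0]
contact_force: [0.4, 0.5, 0.6]
width: 0.0856
```

Request:
{"name": "servo_tool", "arguments": {
  "increments": [
    {"slide":[0,0,0.025],"spin":0},
    {"slide":[0,0,0.02],"spin":0},
    {"slide":[0,0,0.012],"spin":0},
    {"slide":[0,0,0],"spin":0},
    {"slide":[0,0,0],"spin":0}
  ]
}}

```text
clock: 25.1
position: [0.4798, -0.3058, 0.1034]
ee_rot: [0.0, 1.0, 0.0, 0.001]
contact_force: [-0.7, 0.2, 1.2]
width: 0.0853
```

Request:
{"name": "servo_tool", "arguments": {
  "increments": [
    {"slide":[0,0,0],"spin":0},
    {"slide":[0,0,0],"spin":0},
    {"slide":[0,0,0],"spin":0},
    {"slide":[0,0,0],"spin":0},
    {"slide":[0,0,0],"spin":0},
    {"slide":[0,0,0],"spin":0}
  ],
  "hand": 0
}}

```text
clock: 25.7
position: [0.4794, -0.3062, 0.1031]
ee_rot: [0.0, 1.0, 0.0, 0.0]
contact_force: [-0.2, 0.5, 4.1]
width: 0.0311
```

Request:
{"name": "servo_tool", "arguments": {
  "increments": [
    {"slide":[0,0,-0.015],"spin":0},
    {"slide":[0,0,-0.025],"spin":0},
    {"slide":[0,0,-0.025],"spin":0},
    {"slide":[0.005,-0.02,-0.005],"spin":0},
    {"slide":[0.011,-0.04,0],"spin":0},
    {"slide":[0.0125,-0.046,0],"spin":0},
    {"slide":[0.0125,-0.046,0],"spin":0},
    {"slide":[0.0125,-0.046,0],"spin":0}
  ]
}}

```text
clock: 26.5
position: [0.5321, -0.1059, 0.1716]
ee_rot: [-0.0, 1.0, -0.0, -0.001]
contact_force: [1.5, 0.3, -2.8]
width: 0.0305
```

Request:
{"name": "servo_tool", "arguments": {
  "increments": [
    {"slide":[0.0125,-0.046,0],"spin":0},
    {"slide":[0.0125,-0.046,0],"spin":0},
    {"slide":[0.0125,-0.046,0],"spin":0},
    {"slide":[0.012,-0.044,0],"spin":0},
    {"slide":[0.006,-0.024,0],"spin":0},
    {"slide":[0.001,-0.0085,0.01],"spin":0},
    {"slide":[0,0,0.02],"spin":0},
    {"slide":[0,0,0],"spin":0}
  ]
}}

```text
clock: 27.3
position: [0.5858, 0.106, 0.1386]
ee_rot: [0.001, 1.0, 0.0, -0.004]
contact_force: [-1.5, 0.1, -2.7]
width: 0.0305
```

Request:
{"name": "servo_tool", "arguments": {
  "increments": [
    {"slide":[0,0,0.015],"spin":0},
    {"slide":[0,0,0.007],"spin":0},
    {"slide":[0,0,0],"spin":0},
    {"slide":[0,0,0],"spin":0}
  ]
}}

```text
clock: 27.7
position: [0.5891, 0.1061, 0.1207]
ee_rot: [0.0, 1.0, -0.0, -0.0]
contact_force: [-0.0, 0.3, -2.3]
width: 0.031
```

```bash
python3 - <<'E'
from h import *
print(manip.get_state()['position'],manip.get_state()['width'])
a=eyes.get_image("scene");b=eyes.get_image("top")
cv2.imwrite("pics/g9.png",np.hstack([cv2.resize(a[150:290,210:350],(400,400)),cv2.resize(b[130:290,180:340],(400,400))]))
E
```

```text
[0.58913652 0.10611868 0.12069881] 0.031002199614410694
```

View pics/g9.png

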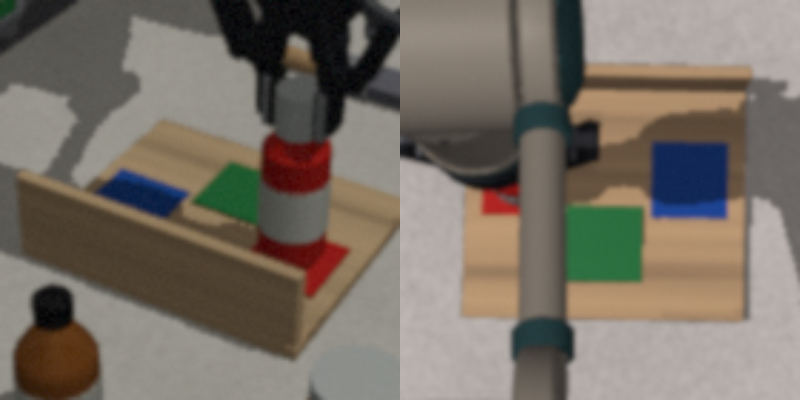

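Request:
{"name": "servo_tool", "arguments": {
  "increments": [
    {"slide":[0.0005,0,0.004],"spin":0},
    {"slide":[0,0,0.002],"spin":0},
    {"slide":[0,0,0],"spin":0},
    {"slide":[0,0,0.001],"spin":0},
    {"slide":[0,0,0],"spin":0}
  ]
}}

```text
clock: 28.3
position: [0.5895, 0.1068, 0.1134]
ee_rot: [0.0, 1.0, 0.0, -0.0]
contact_force: [-0.7, -0.2, -2.0]
width: 0.0306
```

Request:
{"name": "servo_tool", "arguments": {
  "increments": [
    {"slide":[0,0,0.001],"spin":0},
    {"slide":[0,0,0.0005],"spin":0},
    {"slide":[0,0,0],"spin":0}
  ]
}}

```text
clock: 28.6
position: [0.5899, 0.1068, 0.1131]
ee_rot: [0.0, 1.0, 0.0, 0.001]
contact_force: [-1.2, -0.2, 4.8]
width: 0.0313
```

Request:
{"name": "servo_tool", "arguments": {
  "increments": [
    {"slide":[0,0,0],"spin":0},
    {"slide":[0,0,0],"spin":0},
    {"slide":[0,0,0],"spin":0},
    {"slide":[0,0,-0.02],"spin":0},
    {"slide":[0,0,-0.035],"spin":0},
    {"slide":[0,0,-0.035],"spin":0},
    {"slide":[-0.002,0.03,0],"spin":0},
    {"slide":[-0.004,0.047,0],"spin":0}
  ],
  "hand": 1
}}

```text
clock: 29.4
position: [0.5848, 0.031, 0.2034]
ee_rot: [-0.0, 1.0, 0.002, 0.002]
contact_force: [0.8, -0.7, -1.2]
width: 0.0852
```

Request:
{"name": "servo_tool", "arguments": {
  "increments": [
    {"slide":[-0.004,0.048,0],"spin":0},
    {"slide":[-0.004,0.048,0],"spin":0},
    {"slide":[-0.004,0.048,0],"spin":0},
    {"slide":[-0.004,0.048,0],"spin":0},
    {"slide":[-0.004,0.048,0],"spin":0},
    {"slide":[-0.004,0.048,0],"spin":0},
    {"slide":[-0.003,0.03,0],"spin":0},
    {"slide":[-0.001,0.019,0.01],"spin":0}
  ]
}}

```text
clock: 30.2
position: [0.5559, -0.3106, 0.1926]
ee_rot: [0.001, 1.0, -0.001, 0.001]
contact_force: [0.2, 0.4, -0.6]
width: 0.0854
```

Request:
{"name": "servo_tool", "arguments": {
  "increments": [
    {"slide":[0,0,0.02],"spin":0},
    {"slide":[0,0,0.015],"spin":0},
    {"slide":[0,0,0],"spin":0},
    {"slide":[0,0,0],"spin":0}
  ]
}}

```text
clock: 30.6
position: [0.5557, -0.3065, 0.1565]
ee_rot: [-0.0, 1.0, 0.0, -0.0]
contact_force: [-0.6, -0.0, -0.7]
width: 0.0856
```

Request:
{"name": "servo_tool", "arguments": {
  "increments": [
    {"slide":[0,0,0.025],"spin":0},
    {"slide":[0,0,0.018],"spin":0},
    {"slide":[0,0,0.01],"spin":0},
    {"slide":[0,0,0],"spin":0},
    {"slide":[0,0,0],"spin":0}
  ]
}}

```text
clock: 31.1
position: [0.5564, -0.3074, 0.1049]
ee_rot: [0.001, 1.0, 0.0, 0.001]
contact_force: [1.8, -0.2, -0.7]
width: 0.0855
```

Request:
{"name": "servo_tool", "arguments": {
  "increments": [
    {"slide":[0,0,0],"spin":0},
    {"slide":[0,0,0],"spin":0},
    {"slide":[0,0,0],"spin":0},
    {"slide":[0,0,0],"spin":0},
    {"slide":[0,0,0],"spin":0},
    {"slide":[0,0,0],"spin":0}
  ],
  "hand": 0
}}

```text
clock: 31.7
position: [0.5559, -0.3073, 0.1046]
ee_rot: [0.0, 1.0, 0.0, 0.0]
contact_force: [-1.1, 1.2, 4.4]
width: 0.0306
```

Request:
{"name": "servo_tool", "arguments": {
  "increments": [
    {"slide":[0,0,-0.015],"spin":0},
    {"slide":[0,0,-0.025],"spin":0},
    {"slide":[0,0,-0.025],"spin":0},
    {"slide":[0.003,-0.02,0],"spin":0},
    {"slide":[0.005,-0.041,0],"spin":0},
    {"slide":[0.006,-0.047,0],"spin":0},
    {"slide":[0.006,-0.047,0],"spin":0},
    {"slide":[0.006,-0.047,0],"spin":0}
  ]
}}

```text
clock: 32.5
position: [0.5804, -0.1023, 0.1673]
ee_rot: [-0.001, 1.0, -0.0, -0.001]
contact_force: [0.6, -0.6, -2.0]
width: 0.0311
```

Request:
{"name": "servo_tool", "arguments": {
  "increments": [
    {"slide":[0.005,-0.045,0],"spin":0},
    {"slide":[0.003,-0.025,0],"spin":0},
    {"slide":[0.001,-0.009,0.01],"spin":0},
    {"slide":[0,0,0.02],"spin":0},
    {"slide":[0,0,0.015],"spin":0},
    {"slide":[0,0,0.004],"spin":0},
    {"slide":[0,0,0],"spin":0},
    {"slide":[0,0,0],"spin":0}
  ]
}}

```text
clock: 33.3
position: [0.5908, -0.0266, 0.12]
ee_rot: [0.0, 1.0, -0.0, 0.0]
contact_force: [-0.2, 0.0, -0.8]
width: 0.0307
```

```bash
python3 - <<'E'
from h import *
print(manip.get_state()['position'],manip.get_state()['width'])
a=eyes.get_image("scene");b=eyes.get_image("top")
cv2.imwrite("pics/g10.png",np.hstack([cv2.resize(a[150:290,210:350],(400,400)),cv2.resize(b[130:290,180:340],(400,400))]))
E
```

```text
[ 0.59076706 -0.02664819  0.11998396] 0.030686929909021388
```

View pics/g10.png

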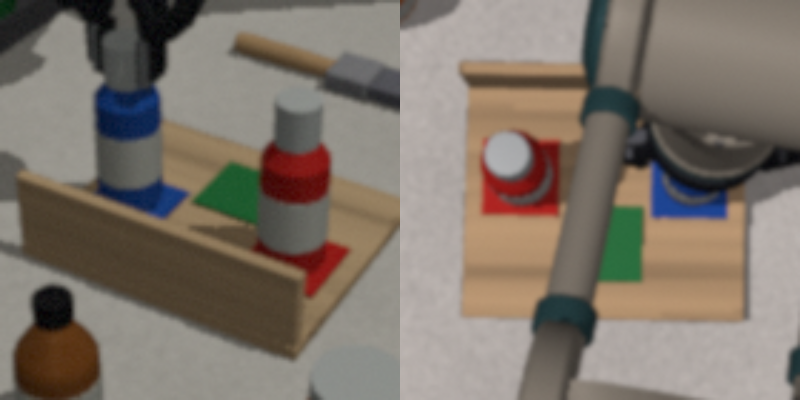

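Request:
{"name": "servo_tool", "arguments": {
  "increments": [
    {"slide":[0,-0.0005,0.003],"spin":0},
    {"slide":[0,0,0.0015],"spin":0},
    {"slide":[0,0,0.001],"spin":0},
    {"slide":[0,0,0.001],"spin":0},
    {"slide":[0,0,0],"spin":0}
  ]
}}

```text
clock: 33.9
position: [0.5909, -0.0257, 0.1146]
ee_rot: [0.0, 1.0, 0.0, 0.001]
contact_force: [-1.0, 0.7, 4.9]
width: 0.031
```

Request:
{"name": "servo_tool", "arguments": {
  "increments": [
    {"slide":[0,0,0],"spin":0},
    {"slide":[0,0,0],"spin":0},
    {"slide":[0,0,0],"spin":0},
    {"slide":[0,0,-0.02],"spin":0},
    {"slide":[0,0,-0.035],"spin":0},
    {"slide":[0,0,-0.035],"spin":0},
    {"slide":[-0.019,0.028,0],"spin":0},
    {"slide":[-0.026,0.038,0],"spin":0}
  ],
  "hand": 1
}}

```text
clock: 34.7
position: [0.5471, -0.0915, 0.2048]
ee_rot: [0.0, 1.0, 0.002, 0.002]
contact_force: [-0.6, -1.0, 0.1]
width: 0.0851
```

Request:
{"name": "servo_tool", "arguments": {
  "increments": [
    {"slide":[-0.027,0.04,0],"spin":0},
    {"slide":[-0.027,0.04,0],"spin":0},
    {"slide":[-0.027,0.04,0],"spin":0},
    {"slide":[-0.027,0.04,0],"spin":0},
    {"slide":[-0.025,0.037,0],"spin":0},
    {"slide":[-0.013,0.019,0.01],"spin":0},
    {"slide":[0,0,0.035],"spin":0},
    {"slide":[0,0,0],"spin":0}
  ]
}}

```text
clock: 35.5
position: [0.3967, -0.3062, 0.155]
ee_rot: [-0.003, 1.0, -0.001, -0.003]
contact_force: [-0.8, 1.0, -0.7]
width: 0.0854
```

Request:
{"name": "servo_tool", "arguments": {
  "increments": [
    {"slide":[0,0,0.01],"spin":0},
    {"slide":[0,0,0],"spin":0},
    {"slide":[0,0,0],"spin":0}
  ]
}}

```text
clock: 35.8
position: [0.4005, -0.3077, 0.1492]
ee_rot: [0.001, 1.0, 0.001, 0.0]
contact_force: [0.2, 0.2, -0.3]
width: 0.0854
```

```bash
python3 - <<'E'
from h import *
print(manip.get_state()['position'],manip.get_state()['width'])
a=eyes.get_image("scene");b=eyes.get_image("top")
cv2.imwrite("pics/g11.png",np.hstack([cv2.resize(a[60:260,120:320],(400,400)),cv2.resize(b[130:290,180:340],(400,400))]))
E
```

```text
[ 0.40045892 -0.3077083   0.14923707] 0.08539217443256662
```

View pics/g11.png

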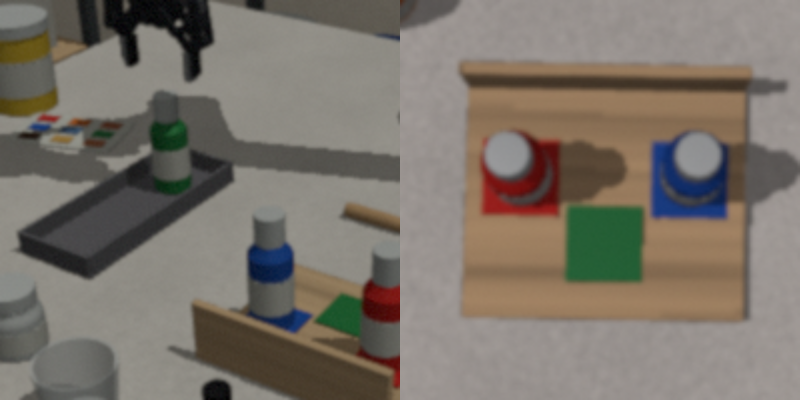

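Request:
{"name": "servo_tool", "arguments": {
  "increments": [
    {"slide":[0,0,0.02],"spin":0},
    {"slide":[0,0,0.017],"spin":0},
    {"slide":[0,0,0.008],"spin":0},
    {"slide":[0,0,0],"spin":0},
    {"slide":[0,0,0],"spin":0}
  ]
}}

```text
clock: 36.4
position: [0.4002, -0.3081, 0.1041]
ee_rot: [0.0, 1.0, 0.0, 0.0]
contact_force: [0.6, -1.3, 0.6]
width: 0.0854
```

Request:
{"name": "servo_tool", "arguments": {
  "increments": [
    {"slide":[0,0,0],"spin":0},
    {"slide":[0,0,0],"spin":0},
    {"slide":[0,0,0],"spin":0},
    {"slide":[0,0,0],"spin":0},
    {"slide":[0,0,0],"spin":0},
    {"slide":[0,0,0],"spin":0}
  ],
  "hand": 0
}}

```text
clock: 37.0
position: [0.3998, -0.3077, 0.104]
ee_rot: [0.0, 1.0, -0.0, 0.0]
contact_force: [0.4, 1.7, 5.0]
width: 0.0308
```

Request:
{"name": "servo_tool", "arguments": {
  "increments": [
    {"slide":[0,0,-0.015],"spin":0},
    {"slide":[0,0,-0.025],"spin":0},
    {"slide":[0,0,-0.025],"spin":0},
    {"slide":[0.008,-0.02,0],"spin":0},
    {"slide":[0.016,-0.04,0],"spin":0},
    {"slide":[0.018,-0.046,0],"spin":0},
    {"slide":[0.018,-0.046,0],"spin":0},
    {"slide":[0.018,-0.046,0],"spin":0}
  ]
}}

```text
clock: 37.8
position: [0.4777, -0.1082, 0.168]
ee_rot: [0.0, 1.0, -0.0, -0.0]
contact_force: [1.0, -0.8, -2.4]
width: 0.0309
```

Request:
{"name": "servo_tool", "arguments": {
  "increments": [
    {"slide":[0.018,-0.046,0],"spin":0},
    {"slide":[0.018,-0.044,0],"spin":0},
    {"slide":[0.014,-0.034,0],"spin":0},
    {"slide":[0.009,-0.02,0],"spin":0},
    {"slide":[0.002,-0.006,0.01],"spin":0},
    {"slide":[0,0,0.02],"spin":0},
    {"slide":[0,0,0.015],"spin":0},
    {"slide":[0,0,0],"spin":0}
  ]
}}

```text
clock: 38.6
position: [0.5358, 0.0395, 0.1204]
ee_rot: [0.0, 1.0, -0.0, -0.004]
contact_force: [-0.7, 0.7, -0.8]
width: 0.0312
```

Request:
{"name": "servo_tool", "arguments": {
  "increments": [
    {"slide":[0,0,0.004],"spin":0},
    {"slide":[0,0,0],"spin":0},
    {"slide":[0,0,0],"spin":0}
  ]
}}

```text
clock: 38.9
position: [0.539, 0.0398, 0.12]
ee_rot: [0.0, 1.0, -0.0, 0.001]
contact_force: [-0.1, -0.2, -1.9]
width: 0.0313
```

```bash
python3 - <<'E'
from h import *
print(manip.get_state()['position'],manip.get_state()['width'])
a=eyes.get_image("scene");b=eyes.get_image("top")
cv2.imwrite("pics/g12.png",np.hstack([cv2.resize(a[150:290,210:350],(400,400)),cv2.resize(b[130:290,180:340],(400,400))]))
E
```

```text
[0.53899359 0.03982419 0.12000922] 0.0312574141160381
```

View pics/g12.png

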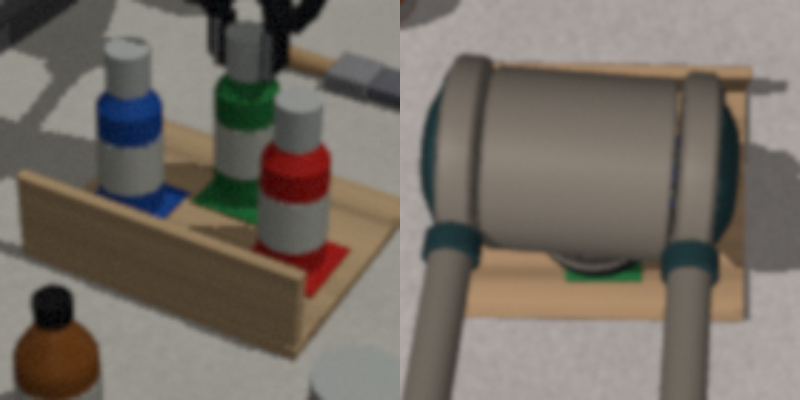

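Request:
{"name": "servo_tool", "arguments": {
  "increments": [
    {"slide":[0,-0.0005,0.003],"spin":0},
    {"slide":[0,0,0.0015],"spin":0},
    {"slide":[0,0,0.001],"spin":0},
    {"slide":[0,0,0.001],"spin":0},
    {"slide":[0,0,0],"spin":0}
  ]
}}

```text
clock: 39.5
position: [0.5388, 0.0409, 0.1139]
ee_rot: [-0.0, 1.0, 0.0, 0.0]
contact_force: [-1.5, 0.7, 5.2]
width: 0.0312
```

Contact; I'll release, rise and back off.

Request:
{"name": "servo_tool", "arguments": {
  "increments": [
    {"slide":[0,0,0],"spin":0},
    {"slide":[0,0,0],"spin":0},
    {"slide":[0,0,0],"spin":0},
    {"slide":[0,0,-0.02],"spin":0},
    {"slide":[0,0,-0.04],"spin":0},
    {"slide":[0,0,-0.04],"spin":0},
    {"slide":[-0.02,0.03,0],"spin":0},
    {"slide":[-0.02,0.04,0],"spin":0}
  ],
  "hand": 1
}}

```text
clock: 40.3
position: [0.4995, -0.029, 0.2145]
ee_rot: [0.0, 1.0, 0.002, 0.002]
contact_force: [0.5, -0.8, -0.8]
width: 0.0853
```

Request:
{"name": "servo_tool", "arguments": {
  "increments": [
    {"slide":[-0.02,0.045,0],"spin":0},
    {"slide":[-0.02,0.045,0],"spin":0},
    {"slide":[-0.02,0.045,0],"spin":0},
    {"slide":[-0.01,0.03,0],"spin":0},
    {"slide":[0,0.01,0],"spin":0},
    {"slide":[0,0,0],"spin":0},
    {"slide":[0,0,0],"spin":0}
  ]
}}

```text
clock: 41.0
position: [0.429, -0.2034, 0.2128]
ee_rot: [-0.001, 1.0, 0.0, -0.0]
contact_force: [-0.1, 0.2, 0.4]
width: 0.0852
```

```bash
python3 - <<'E'
from h import *
print(manip.get_state()['position'],manip.get_state()['width'])
a=eyes.get_image("scene");im=eyes.get_image("top");cv2.imwrite("pics/endt.png",im)
cv2.imwrite("pics/bay2.png",cv2.resize(im[145:270,195:335],None,fx=5,fy=4.8,interpolation=cv2.INTER_CUBIC))
cv2.imwrite("pics/ends.png",a)
E
```

```text
[ 0.4289535  -0.20337567  0.21280011] 0.08517733100676994
```

View pics/bay2.png

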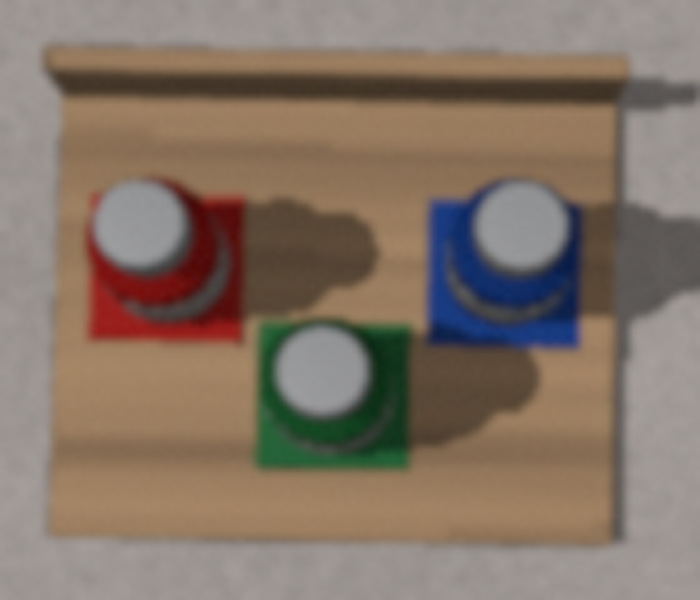

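View pics/ends.png

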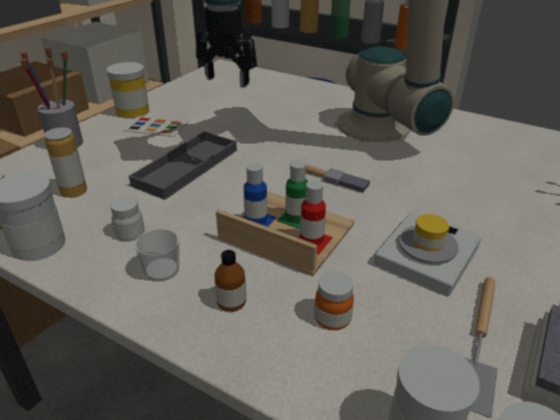

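View pics/endt.png

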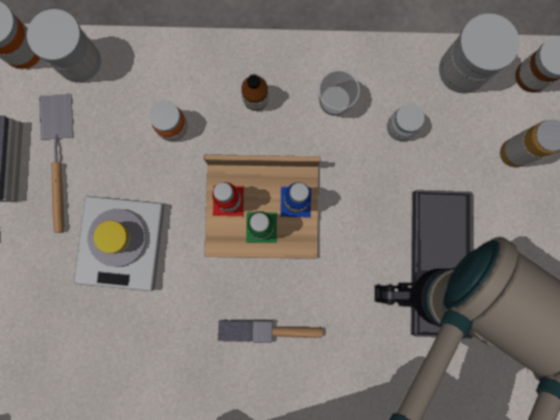

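The caps sit at about (140,225), (521,226) and (322,371) in the crop, within about 2 mm of where they started. The tub is centred on the pan and the arm is clear, so I'm handing in.

```bash
python3 -c "
from rig import manip
print(manip.sign_off())"
```

```text
the job is handed in; nothing more can be done
None
```

I moved the green, blue and red bottles into the tray, set the yellow tub on the scale pan, then put the red, blue and green bottles back on their own tiles. I handed the job in at about 41 s of the 128 s allowed; no verdict was reported.

In the last pictures all three bottles stand upright, with their caps within about 2 mm of their starting positions over the tiles. The tub measured about 2.5 mm from the pan's centre after placing, and the final pictures still show it there. The gripper was open and clear of everything. No check failed or disagreed.

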